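# Centre a model water tower on its display plinth

## Task

On this model-railway stall the little water tower has been knocked off-centre on its round wooden display plinth. Nudge it with light taps of the fingertips until it stands upright in the middle of the plinth's top, with an even margin all round. It is top-heavy and wobbly, so do not push hard, tip it, knock it off or pick it up, and leave the other models and the things on the stall where they are.

Things in the scene. Friction and masses are not known exactly. Their poses are not given: they have to be found in the camera images.
- tower: model water tower, 59 mm high, about 80 g, loose: round brick shaft, 23 to 20 mm across, on a grey footing, with a grey tank 27 mm across and a pointed dark roof 28 mm across on top. It is round: yaw does not matter. Its weight rests on a spigot under the footing, only 18 mm across and 3 mm high. Origin: on the axis, at the underside of the spigot; z up the axis.
- tower_footing (a point): centre of the tower's round footing, its widest part: 30 mm across, 8 mm thick, 3 to 11 mm above the plinth top; the point is on the axis, 7 mm above the plinth top. The tower slides when pushed low, on the footing, and topples when pushed higher up.
- plinth_top (a point): centre of the flat top of the fixed wooden plinth under the tower: top face 68 mm across and 32 mm above the table, foot 80 mm across, level
- signal_box: model signal box (brick below, boards and windows above, dark roof), 32 x 48 x 40 mm, on a second plinth of the same make; origin under its centre. Leave alone.
- van: small grey model goods van, 60 x 21 mm, 30 mm high, on a third plinth of the same make; origin under its centre. Leave alone.
- cover: clear round display cover standing on the table, 68 mm across, 88 mm high with the brass ball on its top; origin under its centre. Leave alone.
- screwdriver: small black-handled screwdriver lying on the table, 150 mm long along its x axis. Leave alone.
- glue: small upright bottle, 30 mm across, 58 mm high; origin under its centre. Leave alone.
- paint_pot: low glass pot with a steel cap, 32 mm across, 34 mm high; origin under its centre. Leave alone.
- wheel_tub: clear open tub of wheelsets, 70 x 100 mm, 28 mm high; origin under its centre. Leave alone.
- track: short straight of model track lying on the table, 166 x 30 mm, 7 mm high, along its x axis; origin under its centre. Leave alone.
Mind the look-alikes: they are no part of the job. What is shaped like the part that bears plinth_top but green or orange is not meant.

How it is judged:
By the outcome, as a careful person would: the job done as asked, in the order asked, and still so for the second after the job is handed in, with the robot touching nothing.
It also fails if it takes over 70 s, if anything falls off the work surface, if the arm or the gripper's body presses on something with over 40 N, if the wrist force passes 120 N, or if a joint passes its speed limit or range.

## Robot

A 6-joint arm with a two-finger parallel gripper is mounted at the origin on the work surface. World frame = base frame: x ahead of the robot, y to its left, z up, the work surface at z = 0. Lengths are in m, angles in rad, forces in N, time in s.
With the tool pointing down it reaches from about 0.275 to 0.825 m from the base axis. Payload 4.9 kg.
Tool frame: the origin (TCP) lies midway between the tips of the shut fingers; the grasp point (between the pads) lies 19 mm behind it (bot.grip_depth is the distance from the TCP to the grasp point, in m); y points along the fingers, x is the direction in which the jaws open and shut, and the axes are right-handed (so a half turn about y gives the same grasp; the last joint's range is limited). The gripper opens to 85 mm and grips with 20 to 120 N. Pads are 22 mm wide; open, the fingers measure 114 mm over their backs; the gripper's body (76 mm by 85 mm) begins 54 mm behind the grasp point. The pads swing forward as they close: fully open they stand 13 mm farther back than shut.
Start: joints at [-1.415, 0.326, -0.193, 1.052, 0, 1.437], TCP at [0.157, -0.527, 0.231] pointing down, gripper open.
Joint ranges: [-2.65, 2.65], [-0.97, 1.79], [-1.3, 1.35], [-1.93, 2.1], [-1.47, 1.37], [-3.14, 3.14]. Speed limits (rad/s): [2.57, 2.57, 3.14, 3.14, 3.14, 3.14].

## Interface

Orientations are given as a unit quaternion [w, x, y, z].
In Python, from cell import bot gives the robot as it stands. Calls block until the motion is done:
- bot.move_pose(position, orientation): joint-space move of the TCP to a pose.
- bot.move_linear(position, speed=0.15, rotation=None, until_force=None): straight line of the TCP; rotation=None keeps the orientation; speed is the mean speed in m/s. With until_force (N) it stops when the force on the tool has changed by that much, and returns True; else False.
- bot.goto_joints(angles): joint-space move.
- bot.set_gripper(opening, grasp_force=None): opening from 0.0 (shut) to 1.0 (fully open); grasp_force is the grip in N (None keeps the last); returns when the fingers have stopped.
- bot.wait(seconds).
- bot.solve_ik(position, orientation): joint angles nearest the present ones, or None.
- bot.camera(name): name is "scene" or "top" or "wrist"; returns the picture (400x640x3 uint8, red, green, blue); there is no depth.
- bot.calibration(name): a dict with "mtx" (3x3 intrinsics, pixels), "k1" (the pictures are not rectified: a ray, as slopes to the right and down, at radius r is drawn at 1 + k1 r^2 times it, then the intrinsics apply), "extrinsics" (4x4, takes a point from world to camera coordinates); the wrist camera has in their place "hand_eye" (4x4, takes a point from camera to tool coordinates, whose origin is the TCP and whose axes are the tool frame's). Camera axes: x right, y down, z forward; pixel columns grow to the right and rows downward; lengths in m; the calibration is good to about 2 mm. A picture is of the moment at which its call begins: read the wrist's pose just before it. calibration takes no time and is no camera call.
A pose or a line that the arm cannot do raises bot.PlanningError and nothing moves.
- bot.close_job(): hands the job in, once; it reports no verdict.
Trained networks look in the newest picture that a camera, given by its name, has taken for a name from the list of things; names that differ only in an ending like _2 or _b are one class to them, and where a whole thing is asked for, a point or a joint stands for the part that bears it (a point fixed in the world has none). Each returns a list of dicts, best first, with "confidence" (0 to 1); they miss things now and then, are a little off and sometimes report something else, mostly with a low value. They report only what shows in the picture. A call takes as long as a camera call. They do not tell look-alikes from the thing itself.
- bot.search_frame(camera, thing): "bbox" ([left, top, width, height] in pixels, round what is visible of it).
Readings, each from a call of its own:
- bot.read_clock(): time.
- bot.read_joint_positions(): joint angles.
- bot.read_joint_vel(): joint speeds.
- bot.read_joint_efforts(): joint torques, N m.
- bot.read_position(): TCP position.
- bot.read_tool_rot(): TCP orientation.
- bot.read_ft_force(): force on the tool from outside, world axes, zero at the start.
- bot.read_moment(): the same for the moment, N m.
- bot.read_gripper_width(): opening from 0.0 (shut) to 1.0 (fully open).
Only numpy, scipy, OpenCV 4.12 (cv2) and the standard library are available. Lean on these libraries where they do the work, as an engineer would, in place of code of your own. Each camera call takes 0.05 s, during which the arm holds its last target. There are 200 camera calls.

## Working session

There is one attempt and no reset: what is moved stays moved. The work goes in short steps, each a Python script; the robot and the scene stay as the last script left them, time stands still between calls to the robot, and variables do not carry over. Pictures are saved under pics/ and viewed, about 8 in all and at most 12, crops included, and the job is handed in when it is done.

```bash
mkdir -p pics; cat > h.py <<'E'
import numpy as np, cv2
from cell import bot
from scipy.spatial.transform import Rotation as R
def save(n,im,box=None,s=1):
    if box: im=im[box[1]:box[3],box[0]:box[2]]
    im=cv2.resize(im,None,fx=s,fy=s,interpolation=cv2.INTER_CUBIC)
    cv2.imwrite('pics/'+n+'.png',im[:,:,::-1])
def cam(name,pose=None):
    c=bot.calibration(name); 
    if 'extrinsics' in c: return c,np.array(c['extrinsics'])
    p,q=pose; T=np.eye(4);T[:3,:3]=R.from_quat(np.roll(q,-1)).as_matrix();T[:3,3]=p
    return c,np.linalg.inv(T@np.array(c['hand_eye']))
def project(P,name,pose=None):
    c,E=cam(name,pose);P=np.atleast_2d(P);X=P@E[:3,:3].T+E[:3,3];s=X[:,:2]/X[:,2:]
    s=s*(1+c['k1']*(s**2).sum(1,keepdims=True));K=np.array(c['mtx']);return s@K[:2,:2].T+K[:2,2]
def unproj(uv,z,name,pose=None):
    c,E=cam(name,pose);K=np.array(c['mtx'])
    d=np.linalg.solve(K[:2,:2],np.array(uv,float)-K[:2,2]);s=d.copy()
    for _ in range(20): s=d/(1+c['k1']*(s@s))
    Rm=E[:3,:3];o=-Rm.T@E[:3,3];r=Rm.T@np.array([s[0],s[1],1]);return o+r*(z-o[2])/r[2]
E
python3 - <<'E'
from h import *
a=bot.camera('top');b=bot.camera('scene');
save('top',a);save('scene',b)
for n in ['tower','tower_footing','plinth_top','signal_box','van','cover','glue','paint_pot']:
  for c in ['top','scene']:
    try: print(n,c,[(np.round(d['bbox']).tolist(),round(d['confidence'],2)) for d in bot.search_frame(c,n)])
    except Exception as e: print(n,e)
for c in('top','scene','wrist'): print(bot.calibration(c))
print(bot.read_tool_rot(),bot.read_position(),bot.read_clock())
E
```

```text
tower top [([325.0, 187.0, 13.0, 14.0], 0.72), ([394.0, 177.0, 32.0, 15.0], 0.6)]
tower scene [([310.0, 199.0, 15.0, 20.0], 0.85)]
tower_footing top [([326.0, 184.0, 12.0, 16.0], 0.51)]
tower_footing scene [([316.0, 199.0, 6.0, 24.0], 0.54)]
plinth_top top [([242.0, 133.0, 33.0, 33.0], 0.78), ([321.0, 258.0, 34.0, 34.0], 0.69), ([313.0, 173.0, 32.0, 39.0], 0.57)]
plinth_top scene [([361.0, 258.0, 41.0, 38.0], 0.75), ([314.0, 160.0, 35.0, 32.0], 0.67), ([298.0, 212.0, 39.0, 34.0], 0.58)]
signal_box top [([239.0, 191.0, 24.0, 17.0], 0.81)]
signal_box scene [([388.0, 206.0, 22.0, 26.0], 0.57), ([225.0, 197.0, 28.0, 21.0], 0.39)]
van top [([237.0, 191.0, 28.0, 21.0], 0.66), ([398.0, 176.0, 27.0, 15.0], 0.61)]
van scene [([226.0, 194.0, 27.0, 23.0], 0.61)]
cover top [([167.0, 176.0, 38.0, 32.0], 0.89), ([398.0, 177.0, 28.0, 16.0], 0.59)]
cover scene [([447.0, 218.0, 36.0, 48.0], 0.8), ([309.0, 195.0, 14.0, 30.0], 0.35)]
glue top [([298.0, 124.0, 14.0, 14.0], 0.47)]
glue scene [([326.0, 268.0, 15.0, 25.0], 0.62), ([315.0, 200.0, 8.0, 23.0], 0.43)]
paint_pot top [([372.0, 251.0, 14.0, 10.0]
[... 996 characters left out ...]

       [ 0.        ,  0.        ,  0.        ,  1.        ]])}
{'mtx': array([[279.38775954,   0.        , 321.92509021],
       [  0.        , 279.38775954, 199.87897102],
       [  0.        ,   0.        ,   1.        ]]), 'k1': -0.04166894735118671, 'hand_eye': array([[ 9.99999896e-01, -2.95386260e-04, -3.48405430e-04,
        -7.23056013e-04],
       [ 2.36129926e-04, -3.18623732e-01,  9.47881249e-01,
        -1.42566003e-01],
       [-3.91001336e-04, -9.47881232e-01, -3.18623629e-01,
         8.19751290e-02],
       [ 0.00000000e+00,  0.00000000e+00,  0.00000000e+00,
         1.00000000e+00]])}
[-0.56694809  0.56696859 -0.42255051  0.42257254] [ 0.15717529 -0.52708675  0.23130627] 0.9
```

View pics/top.png

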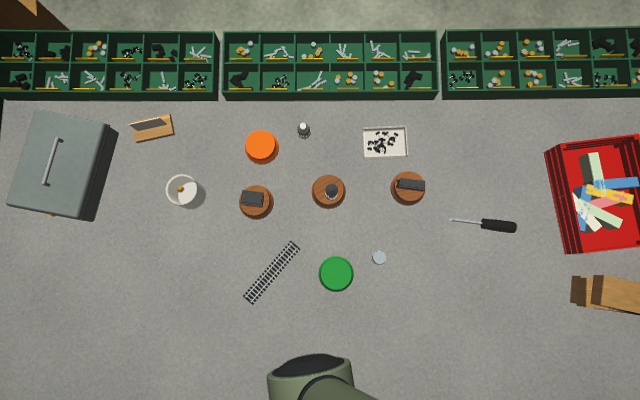

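View pics/scene.png

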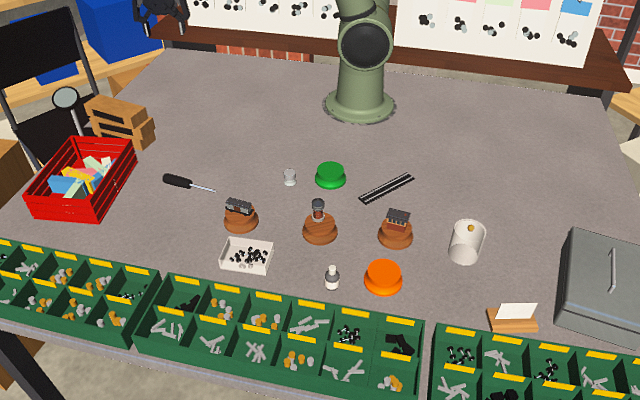

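```bash
python3 - <<'E'
from h import *
for b in [(325,187,13,14)]:
    print('tower roof approx',unproj((331.5,191),.085,'top'))
print('plinth top',unproj((328.5,189.5),.032,'top'), 'scene',unproj((320,226),.032,'scene'))
a=cv2.imread('pics/top.png')[:,:,::-1];b=cv2.imread('pics/scene.png')[:,:,::-1]
A=cv2.resize(a[165:215,303:353],(400,400),interpolation=2);B=cv2.resize(b[190:250,290:350],(400,400),interpolation=2)
save('crop',np.hstack([A,B]))
print(R.from_quat(np.roll(bot.read_tool_rot(),-1)).as_matrix().round(3))
c=unproj((328.5,189.5),.032,'top')
# push frames: tool z = d (world heading phi), tool y down tilted
for deg in range(-180,180,30):
  f=np.radians(deg);out=[]
  for t in (0,10,18):
    t=np.radians(t);h=np.array([np.cos(f),np.sin(f),0])
    y=np.array([0,0,-1])*np.cos(t)+h*np.sin(t);z=h*np.cos(t)+np.array([0,0,1])*np.sin(t);x=np.cross(y,z)
    q=np.roll(R.from_matrix(np.c_[x,y,z]).as_quat(),1)
    j=bot.solve_ik([c[0]-.03*h[0],c[1]-.03*h[1],.05],q); out.append(None if j is None else np.round(j,2).tolist())
  print(deg,out)
E
```

```text
tower roof approx [ 0.5533699  -0.00121656  0.085     ]
plinth top [0.56608944 0.00518236 0.032     ] scene [0.57621634 0.00882589 0.032     ]
[[ 0.286  0.     0.958]
 [-0.958 -0.     0.286]
 [ 0.    -1.    -0.   ]]
-180 [[-0.12, 0.58, -0.29, 0.7, 0.0, -0.12], [-0.11, 0.7, -0.07, 0.97, -0.02, -0.1], [-0.1, 0.81, 0.11, 1.18, -0.03, -0.09]]
-150 [[-0.09, 0.58, -0.3, 0.69, 0.0, -0.61], [-0.04, 0.68, -0.11, 0.92, -0.09, -0.56], [-0.01, 0.78, 0.05, 1.11, -0.16, -0.51]]
-120 [[-0.07, 0.56, -0.33, 0.68, 0.0, -1.12], [0.01, 0.63, -0.22, 0.81, -0.15, -1.04], [0.06, 0.7, -0.12, 0.93, -0.26, -0.96]]
-90 [[-0.07, 0.54, -0.37, 0.66, 0.0, -1.64], [0.03, 0.55, -0.36, 0.66, -0.17, -1.55], [0.1, 0.58, -0.34, 0.68, -0.31, -1.47]]
-60 [[-0.08, 0.52, -0.42, 0.64, 0.0, -2.17], [0.01, 0.48, -0.51, 0.5, -0.15, -2.09], [0.08, 0.47, -0.57, 0.4, -0.28, -2.04]]
-30 [[-0.1, 0.5, -0.45, 0.62, 0.0, -2.72], [-0.05, 0.42, -0.61, 0.38, -0.08, -2.68], [-0.01, 0.38, -0.74, 0.17, -0.15, -2.65]]
0 [[-0.13, 0.49, -0.46, 0.62, 0.0, 3.01], [-0.14, 0.4, -0.65, 0.35, 0.02, 3.0], [-0.16, 0.35, -0.81, 0.11, 0.05, 2.99]]
30 [[-0.15, 0.5, -0.45, 0.62, 0.0, 2.46], [-0.22, 0.42, -0.61, 0.41, 0.12, 2.4], [-0.28, 0.38, -0.73, 0.24, 0.22, 2.36]]
60 [[-0.17, 0.52, -0.42, 0.64, 0.0, 1.92], [-0.27, 0.48, -0.5, 0.55, 0.17, 1.83], [-0.34, 0.48, -0.55, 0.49, 0.31, 1.76]]
90 [[-0.17, 0.54, -0.38, 0.66, 0.0, 1.4], [-0.27, 0.56, -0.35, 0.71, 0.17, 1.3], [-0.33, 0.59, -0.32, 0.76, 0.3, 1.22]]
120 [[-0.16, 0.56, -0.33, 0.68, 0.0, 0.88], [-0.23, 0.63, -0.21, 0.85, 0.13, 0.81], [-0.28, 0.71, -0.1, 0.99, 0.22, 0.75]]
150 [[-0.14, 0.58, -0.3, 0.69, 0.0, 0.38], [-0.17, 0.69, -0.11, 0.94, 0.06, 0.35], [-0.19, 0.79, 0.05, 1.14, 0.1, 0.32]]
```

View pics/crop.png

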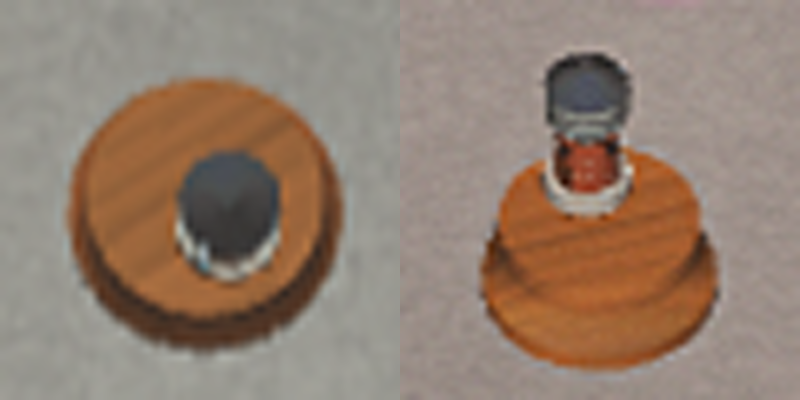

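```bash
cat >> h.py <<'E'
def quat(deg,t=15):
    f=np.radians(deg);t=np.radians(t);h=np.array([np.cos(f),np.sin(f),0])
    y=np.array([0,0,-1])*np.cos(t)+h*np.sin(t);z=h*np.cos(t)+np.array([0,0,1])*np.sin(t);x=np.cross(y,z)
    return h,np.roll(R.from_matrix(np.c_[x,y,z]).as_quat(),1)
def look(n=None,box=None,s=1):
    pose=(np.array(bot.read_position()),np.array(bot.read_tool_rot()));im=bot.camera('wrist')
    if n: save(n,im,box,s)
    return im,pose
E
python3 - <<'E'
from h import *
c=np.array([.568,.006,0]);h,q=quat(30)
bot.set_gripper(0.0)
bot.move_pose(c-.04*h+[0,0,.2],q)
bot.move_linear(c-.04*h+[0,0,.12])
im,pose=look('w1');np.savez('w1.npz',im=im,p=pose[0],q=pose[1])
print(pose,bot.read_clock(),project([c+[0,0,.032]],'wrist',pose), bot.search_frame('wrist','plinth_top'),bot.search_frame('wrist','tower'))
E
```

```text
(array([ 0.53385952, -0.01438354,  0.12047063]), array([ 0.68703483, -0.52704233,  0.30430156, -0.39700136])) 4.6583 [[322.07458278 185.50159803]] [{'bbox': [189.2, 0.0, 93.3, 53.4], 'confidence': 0.97}, {'bbox': [281.7, 147.0, 84.0, 81.2], 'confidence': 0.8}, {'bbox': [434.6, 94.1, 138.1, 117.1], 'confidence': 0.22}] [{'bbox': [302.2, 183.9, 41.8, 40.6], 'confidence': 0.89}]
```

View pics/w1.png

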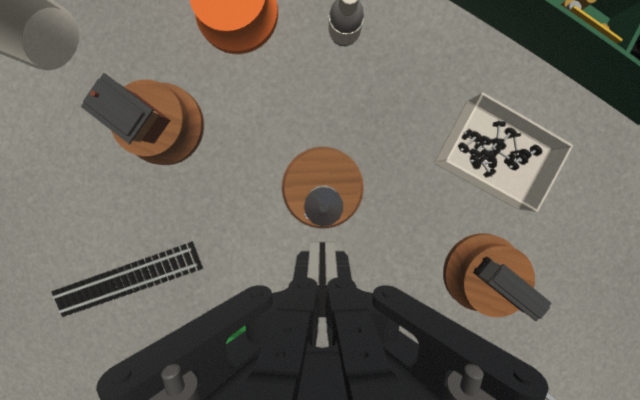

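```bash
cat >> h.py <<'E'
def circ(x,y,z,r,pose,n=90):
    a=np.linspace(0,2*np.pi,n,endpoint=False)
    return project(np.c_[x+r*np.cos(a),y+r*np.sin(a),np.full(n,z)],'wrist',pose)
def fitc(im,pose,z,r,x0,span,chan,mask=None):
    """search x,y maximising (outside-inside) contrast across a projected circle"""
    g=cv2.GaussianBlur(chan,(0,0),.7).astype(np.float32)
    def sc(x,y):
        v=[cv2.remap(g,*(circ(x,y,z,r+k,pose).astype(np.float32).T),cv2.INTER_LINEAR).ravel() for k in(.0012,-.0012)]
        return np.mean(np.clip(v[0]-v[1],-20,60))
    for st in (span/5,span/25,span/100):
        k=np.arange(-5,6)*st;S=[(sc(x0[0]+i,x0[1]+j),x0[0]+i,x0[1]+j) for i in k for j in k];b=max(S);x0=b[1:]
    return np.array(x0),b[0]
def measure(im,pose,pl=None,tw=(.558,.0)):
    i=im.astype(np.float32);blue=i[:,:,2];red=i[:,:,0];wood=red-i[:,:,2]
    if pl is None: pl=fitc(im,pose,.032,.034,(.568,.006),.008,blue)
    else: pl=(np.array(pl),0)
    t=fitc(im,pose,.080,.014,tw,.012,red+wood)
    return pl,t
def draw(im,pose,pl,t):
    im=im.copy();P=lambda c,col:[im.__setitem__((int(round(v)),int(round(u))),col) for u,v in c]
    P(circ(*pl,.032,.034,pose,300),(0,255,0));P(circ(*t,.080,.014,pose,200),(255,0,255));P(circ(*t,.039,.015,pose,200),(0,255,255));return im
E
python3 - <<'E'
from h import *
d=np.load('w1.npz');im=d['im'];pose=(d['p'],d['q'])
pl,t=measure(im,pose);print(pl,t,'off mm',(t[0]-pl[0])*1e3,np.degrees(np.arctan2(*(pl[0]-t[0])[::-1])))
b=(270,135,375,240);save('w1d',np.hstack([cv2.resize(k[b[1]:b[3],b[0]:b[2]],(400,400),interpolation=0) for k in (im,draw(im,pose,pl[0],t[0]))]))
E
```

```text
(array([0.56464, 0.00712]), np.float32(24.228104)) (array([ 0.55584, -0.0018 ]), np.float32(59.45333)) off mm [-8.8  -8.92] 45.38800160501419
```

View pics/w1d.png

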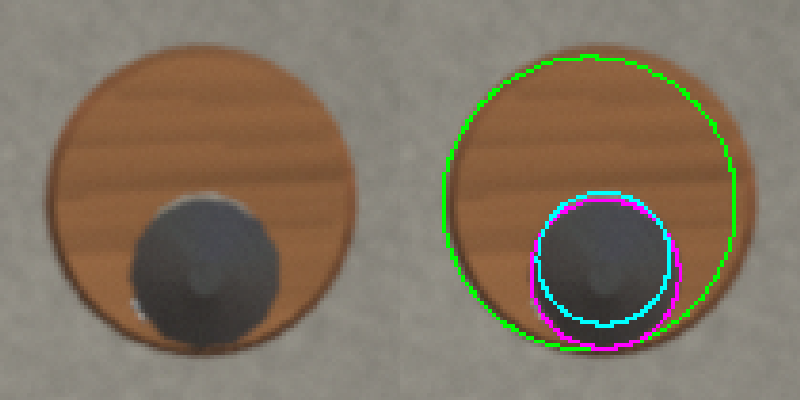

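```bash
python3 - <<'E'
from h import *
d=np.load('w1.npz');im=d['im'];pose=(d['p'],d['q']);i=im.astype(np.float32)
w=255-(i[:,:,0]-i[:,:,2])
for z in(0,.005,.01,.015,.02):
    print(z,fitc(im,pose,z,.040,(.566,.006),.008,w), 'top', fitc(im,pose,.032,.034,(.566,.006),.006,i[:,:,2]*0+cv2.Laplacian(i.mean(2),cv2.CV_32F,ksize=5)*0-i.mean(2)) if z==0 else '')
# radial profile along camera rays in plane z=.032 about centre
c=fitc(im,pose,.01,.040,(.566,.006),.008,w)[0]
for nm,sl in (('+h',30),('+90',120),('-90',-60),('75',75),('-15',-15)):
    a=np.radians(sl);r=np.arange(.028,.0405,.0008)
    p=project(np.c_[c[0]+r*np.cos(a),c[1]+r*np.sin(a),np.full(len(r),.032)],'wrist',pose).astype(np.float32)
    print(nm,cv2.remap(i.mean(2),p[:,0],p[:,1],1).ravel().round().astype(int))
E
```

```text
0 (array([0.56664, 0.00464]), np.float32(36.159256)) top (array([0.5666 , 0.00492]), np.float32(4.4237795))Traceback (most recent call last):
  File "<stdin>", line 5, in <module>
  File "h.py", line 39, in fitc
    k=np.arange(-5,6)*st;S=[(sc(x0[0]+i,x0[1]+j),x0[0]+i,x0[1]+j) for i in k for j in k];b=max(S);x0=b[1:]
                             ~~^^^^^^^^^^^^^^^^^
  File "h.py", line 36, in sc
    v=[cv2.remap(g,*(circ(x,y,z,r+k,pose).astype(np.float32).T),cv2.INTER_LINEAR).ravel() for k in(.0012,-.0012)]
                     ~~~~^^^^^^^^^^^^^^^^
  File "h.py", line 31, in circ
    return project(np.c_[x+r*np.cos(a),y+r*np.sin(a),np.full(n,z)],'wrist',pose)
  File "h.py", line 14, in project
    c,E=cam(name,pose);P=np.atleast_2d(P);X=P@E[:3,:3].T+E[:3,3];s=X[:,:2]/X[:,2:]
        ~~~^^^^^^^^^^^
  File "h.py", line 9, in cam
    c=bot.calibration(name);
ValueError: time passes only in moves, steps and waits
```

```bash
python3 - <<'E'
s=open('h.py').read()
s=s.replace("def cam(name,pose=None):\n    c=bot.calibration(name); ","_C={}\ndef cam(name,pose=None):\n    if name not in _C: _C[name]=bot.calibration(name)\n    c=_C[name]")
open('h.py','w').write(s+'''
C=np.array([.5666,.0048])
def tower(im,pose,tw):
    i=im.astype(np.float32);return fitc(im,pose,.080,.014,tw,.012,2*i[:,:,0]-i[:,:,2])
def lookpose(deg,n=None):
    h,q=quat(deg);bot.move_linear(np.r_[C,0]-.04*h+[0,0,.12],rotation=q,speed=.1);bot.wait(.2);return look(n)
def show(n,im,pose,t,b=(270,135,375,240)):
    save(n,np.hstack([cv2.resize(k[b[1]:b[3],b[0]:b[2]],(400,400),interpolation=0) for k in (im,draw(im,pose,C,t))]))
''')
E
python3 - <<'E'
from h import *
C3=np.r_[C,0];h,q=quat(31.4,8);Z=np.array([0,0,.0365])
bot.move_linear(C3-.052*h+[0,0,.11],rotation=q,speed=.1)
bot.move_linear(C3-.052*h+Z,speed=.08)
bot.wait(.2);print(bot.read_position()-(C3-.052*h+Z), bot.read_ft_force())
f=np.array(bot.read_ft_force())
bot.move_linear(C3-.040*h+Z,speed=.02)
print(bot.move_linear(C3-.0315*h+Z,speed=.01,until_force=3))
bot.wait(.2);print(bot.read_position()-(C3-.0315*h+Z), bot.read_ft_force()-f)
im,pose=look();t=tower(im,pose,C-.0045*h[:2]);print('low',(t[0]-C)*1e3,t[1])
save('low',im)
bot.move_linear(C3-.050*h+Z,speed=.05)
bot.move_linear(C3-.050*h+[0,0,.11],speed=.1)
im,pose=lookpose(31.4);t=tower(im,pose,C-.006*h[:2]);print((t[0]-C)*1e3,t[1],bot.read_clock())
i=im.astype(np.float32);print('pl',fitc(im,pose,.0,.040,C,.008,255-(i[:,:,0]-i[:,:,2])))
show('w2',im,pose,t[0]); np.savez('w2.npz',im=im,p=pose[0],q=pose[1])
E
```

```text
[ 4.16777117e-04 -7.70831511e-05  5.09956830e-04] [-1.05937827 -0.28300573 -0.02976831]
False
[ 3.80784906e-05 -2.73090790e-05  2.48159339e-05] [ 1.49332668  1.15584599 -0.73920749]
low [-4.44097859 -3.06454334] 47.671234
[-3.80130478 -2.88605779] 60.0 10.2917
pl (array([0.567 , 0.0048]), np.float32(39.062336))
```

View pics/low.png

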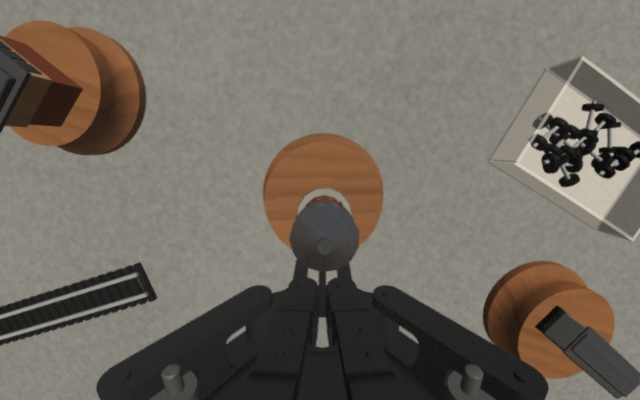

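View pics/w2.png

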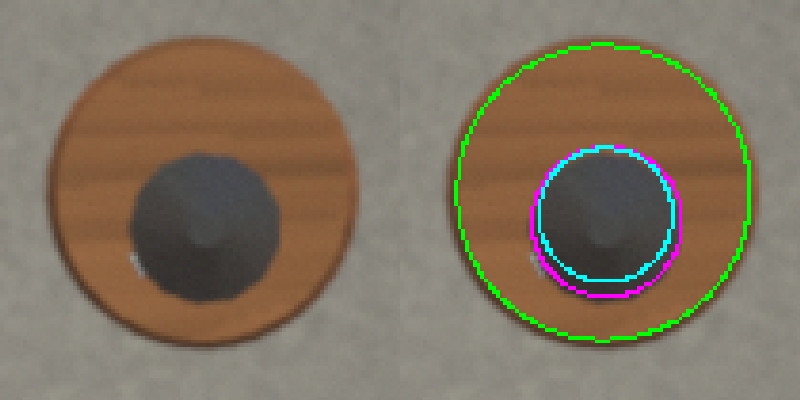

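```bash
cat >> h.py <<'E'
def push(deg,end,start=.042):
    C3=np.r_[C,0];h,q=quat(deg,8);Z=np.array([0,0,.0365])
    bot.move_linear(C3-start*h+[0,0,.11],rotation=q,speed=.1)
    bot.move_linear(C3-start*h+Z,speed=.08);bot.wait(.2)
    r=bot.move_linear(C3-end*h+Z,speed=.01,until_force=4);bot.wait(.2)
    print('push',r,(bot.read_position()-(C3-end*h+Z))*1e3)
    bot.move_linear(C3-(end+.012)*h+Z,speed=.05)
    bot.move_linear(C3-(end+.012)*h+[0,0,.11],speed=.1)
def check(deg,n=None):
    im,pose=lookpose(deg,None);h=quat(deg)[0][:2];t=tower(im,pose,C);i=im.astype(np.float32)
    pl=fitc(im,pose,0,.040,C,.008,255-(i[:,:,0]-i[:,:,2]))
    pt=fitc(im,pose,.032,.034,C,.006,-i.mean(2))
    print(deg,'tower',(t[0]-C)*1e3,t[1],'foot',(pl[0]-C)*1e3,pl[1],'top',(pt[0]-C)*1e3,pt[1],bot.read_clock())
    if n: show(n,im,pose,t[0])
E
python3 - <<'E'
from h import *
push(37,.0275)
check(37)
h,q=quat(-143);bot.move_linear(np.r_[C,0]-.04*quat(37)[0]+[0,0,.17],speed=.15)
bot.move_pose(np.r_[C,0]-.04*h+[0,0,.17],q)
check(-143,'w3')
E
```

```text
push False [ 0.00679538 -0.01903084  0.01224151]
37 tower [-0.84 -0.36] 60.0 foot [0.32 0.08] 39.201748 top [0.   0.06] 7.787233 15.4667
-143 tower [-0.24 -1.56] 60.0 foot [ 1.04 -1.44] 38.68862 top [ 0.24 -1.56] 9.196926 19.2583
```

View pics/w3.png

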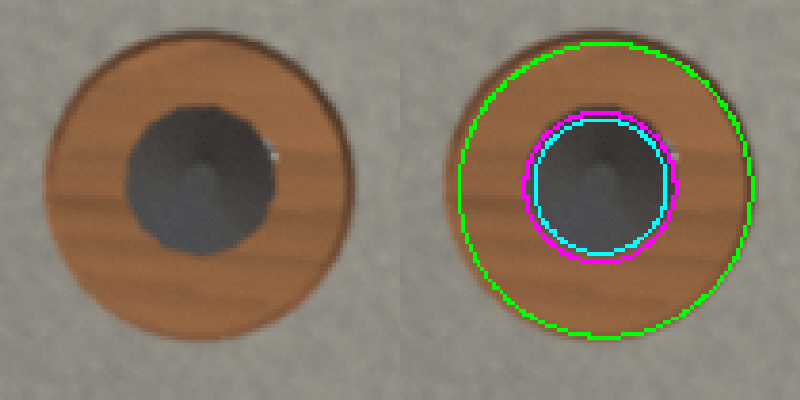

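```bash
sed -i 's/np.clip(v\[0\]-v\[1\],-20,60)/np.clip(v[0]-v[1],-20,150)/' h.py; python3 - <<'E'
from h import *
check(-143,'w4')
bot.move_linear(np.r_[C,0]-.04*quat(-143)[0]+[0,0,.17],speed=.15)
h,q=quat(37);bot.move_pose(np.r_[C,0]-.04*h+[0,0,.17],q)
check(37,'w5')
a=[cv2.imread(f'pics/{k}.png')[:,400:] for k in('w4','w5')];cv2.imwrite('pics/w45.png',np.hstack(a))
E
```

```text
-143 tower [-1.8  -0.72] 127.3429 foot [0.56 0.08] 38.87772 top [-0.24 -0.06] 9.031855 19.7583
37 tower [-1.44 -2.28] 123.492195 foot [ 0.88 -1.52] 38.88643 top [ 0.48 -1.38] 8.352688 23.55
```

View pics/w45.png

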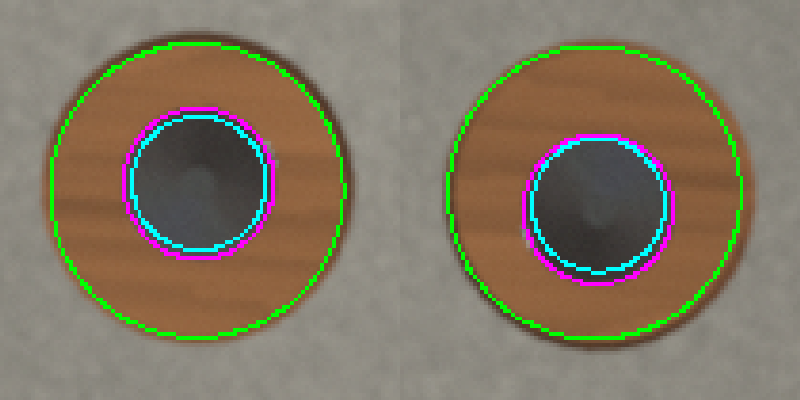

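```bash
python3 - <<'E'
from h import *
push(25,.0257)
check(25)
h=quat(25)[0];bot.move_linear(np.r_[C,0]-.04*h+[0,0,.17],speed=.15)
h,q=quat(-155);bot.move_pose(np.r_[C,0]-.04*h+[0,0,.17],q)
check(-155,'w6')
E
```

```text
push False [-0.00042776 -0.00515689  0.0066972 ]
25 tower [-0.36 -0.12] 124.014694 foot [0.4 0. ] 39.003853 top [0.06 0.  ] 7.9574533 28.9917
-155 tower [ 0.12 -1.56] 127.27858 foot [ 1.04 -1.44] 38.335087 top [ 0.24 -1.56] 9.311914 32.8417
```

View pics/w6.png

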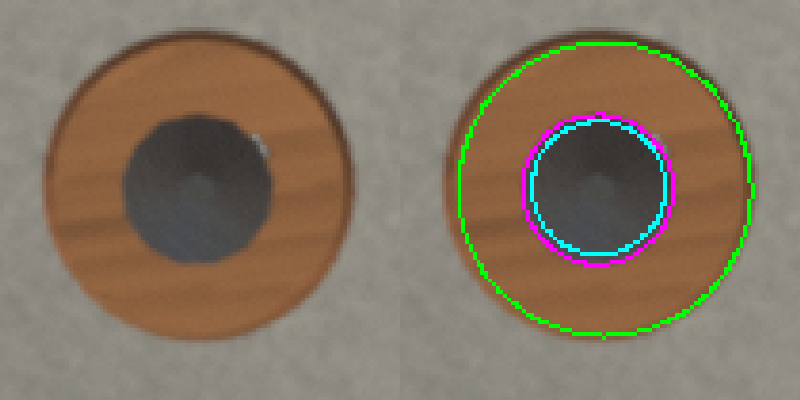

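```bash
python3 - <<'E'
from h import *
p=np.array(bot.read_position());bot.move_linear(p+[0,0,.12],speed=.15);bot.wait(.5)
b=bot.camera('scene');save('end',b,(190,150,510,300),2.4)
bot.close_job()
E
```

```text
the job is handed in; nothing more can be done
```

View pics/end.png

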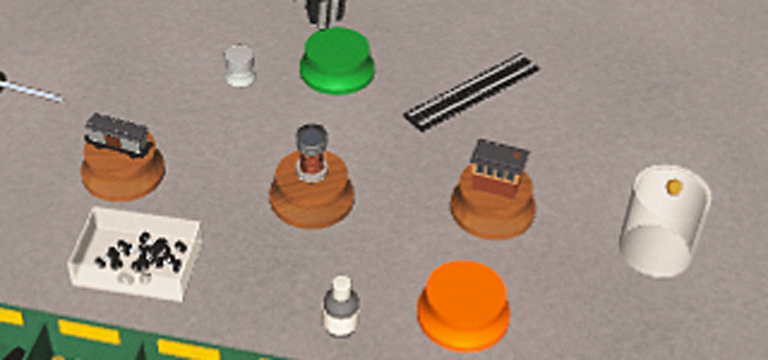

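The water tower now stands upright in the middle of its plinth, and I have handed the job in. It took three slow pushes at 10 mm/s with the shut fingertips, low on the footing, from an offset of about 12.7 mm. No push tripped its force limit.

- **Centring:** I measured the tower against the plinth's top edge from two opposite wrist views. They put it 0.4 mm and 0.1 mm off-centre.
- **Disagreement:** Measured against the plinth's foot outline instead, the offset comes out at just under 1 mm. The plinth's absolute position also shifted by about 1.5 mm between views, so I relied only on tower-to-plinth differences.
- **Last look:** The final scene picture shows the tower upright and clear of the gripper. The other models and the things in view look unmoved.
- **Time:** The clock read 32.8 s at the last measurement. Only a short retreat and a half-second wait followed, so it finished well under 70 s.

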